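Wedge the scan unit's tray level

TASK

On the adjusting jig the hinged tray with the black scan unit sags at its front edge. Take the long steel wedge, lay it flat on the bench and push it thin end first between the yellow guides under the front edge until the tray comes up level against its red stops: push slowly and gently and stop as soon as the tray is seated, without jamming it tight. Let only the wedge touch the tray, then let go, leave the wedge in place holding the tray level, and leave everything else on the bench where it is.

Things in the scene. Friction and masses are not known exactly. Their poses are not given: they have to be found in the camera images.
- jig: fixed grey adjusting jig, 254 mm wide. Origin under the middle of the tray's front edge; x points the way the wedge goes in (away from the robot, under the tray), y left, z up. Its feet are adjustable: from start to start the whole jig stands up to 2 mm higher or lower than the bench (its origin too). Red stops on 43 mm high posts at both front corners, y = +-118 mm, reach in to y = +-85 mm.
- mouth (a point): where the wedge goes in: middle of the gap between the two yellow guides, 20 mm in front of the tray's front edge (jig x = -20 mm, at the height of the jig's origin). The guides are 11 mm high, have a clear gap of 36 mm and run from 15 mm in front of the tray's edge to 110 mm behind it along jig x; their mouths flare to about 45 mm over the last 18 mm in front.
- tray_edge (a point): middle of the underside of the hinged tray's front edge; level against the firm red stops 23.5 mm above the jig's origin, sagged about 10 mm lower. Hinge at jig x = 190 mm. Two dark round screw feet, 6 mm radius, 8 mm behind the edge, 8 mm either side of the middle, ride on the wedge; they stick out 4 to 7 mm below the tray, set differently each time. The unit, 66 mm high, begins 72 mm behind the edge.
- wedge: long steel wedge flat on the bench, 125 x 30 mm, about 0.28 kg. Origin at the middle of its underside, x towards the thin end, z up. Ramp 105 mm long, 3 mm thick at the tip (x = +62.5 mm), rising 1 in 5 to 24 mm, then a dark square tail 20 mm long, 30 mm high, flat rear face at x = -62.5 mm. Balances near x = -20 mm. It stays where it is left under the tray.
- wedge_tip (a point): middle of the wedge's thin end, at its underside
- wedge_tail (a point): middle of the wedge's flat rear face, 15 mm above its underside. Pushing it under the sagged tray takes a steady 4 to 14 N, differing from start to start with friction (about 0.5 to 0.7) and the tray's weight (0.5 to 0.9 kg); once the tray is level on its stops the push climbs sharply, about 10 N for each further mm of wedge travel. From about 12 N above the steady push on it jams.
- stopper: short steep orange plastic wedge, 60 x 34 x 25 mm, not wanted here: bystander; origin under its middle
- tape_blue: blue roll of tape lying flat, 92 mm across, 24 mm high: bystander
- tape_green: green roll of tape lying flat, 92 mm across, 24 mm high: bystander
- driver: screwdriver lying on the bench: bystander
- spray: blue can, 52 mm across, 170 mm high: bystander
- mug: white mug, 80 mm across, 90 mm high: bystander
- meter: yellow hand-held meter, 150 x 75 x 32 mm: bystander
Mind the look-alikes: they are no part of the job. What is shaped like the wedge but orange or purple is not meant.

How it is judged:
By the outcome, as a careful person would: the job done as asked, in the order asked, and still so for the second after the job is handed in, with the robot touching nothing.
It also fails if it takes over 69 s, if anything falls off the work surface, if the arm or the gripper's body presses on something with over 40 N, if the wrist force passes 120 N, or if a joint passes its speed limit or range.

ROBOT

A 6-joint arm with a two-finger parallel gripper is mounted at the origin on the work surface. World frame = base frame: x ahead of the robot, y to its left, z up, the work surface at z = 0. Lengths are in m, angles in rad, forces in N, time in s.
With the tool pointing down it reaches from about 0.35 to 0.925 m from the base axis. Payload 6.4 kg.
Tool frame: the origin (TCP) lies at the very end of the fingers, on their centre line; the grasp point (between the pads) lies 19 mm behind it; z points along the fingers, y is the line along which they close (so a half turn about z gives the same grasp; the last joint's range is limited). The gripper opens to 85 mm and grips with 20 to 120 N. Pads are 22 mm wide; open, the fingers measure 114 mm over their backs; the gripper's body (76 mm by 85 mm) begins 54 mm behind the grasp point. The pads swing forward as they close: fully open they stand 13 mm farther back than shut.
Start: joints at [-1.357, 0.245, 1.558, -0, 1.339, -0.174], TCP at [0.246, -0.602, 0.231] pointing down, gripper open.
Joint ranges: [-3.13, 3.13], [-1.02, 2.26], [0.13, 2.54], [-0.95, 4.09], [0.21, 2.88], [-2.74, 2.74]. Speed limits (rad/s): [2.57, 2.57, 3.14, 3.14, 3.14, 3.14].

INTERFACE

Orientations are given as a unit quaternion [x, y, z, w].
In Python, from station import arm gives the robot as it stands. The module is installed in compiled form; this text tells all that it offers.
- The arm moves only by the tool move_arm, never from a script. Its argument "motion" is a list of rows, each an object with "xyz": the shift along the tool's x, y, z normalised to -1 to 1, where 1 is 0.2 m, a list of three; "twist": the turn about the tool's z normalised to -1 to 1, where 1 is 45 degrees; "grip": the closure, from 0 (fully open) to 1 (shut). In form: [{"xyz": [x, y, z], "twist": twist, "grip": grip}, ...]. A call has 1 to 5 rows; each row shifts and turns the commanded pose from where the row before left it, along the tool's axes as they then stand; what a row does not reach is not made up. A row lasts 1/10 s, in which the tool goes at most 50 mm and 8.59 degrees, less where a joint would pass 70% of its speed; a pose out of reach is approached as far as the arm can. A call with a number of a shift or a turn outside -1 to 1 is refused whole. A call with a gripper value outside its range is refused whole. The fingers move at their own pace and stop on an object; the grip force is fixed at half the most. Time passes only in rows, so rows that do not move let the fingers close. It gives the time, the measured TCP pose, the force, the opening and the grip force at its end, in the units of the state.
- arm.get_state(): the state, without advancing time (a new reading comes with each control period).
- arm.snapshot(name): name is "scene" or "side" or "wrist"; returns the picture (384x512x3 uint8, red, green, blue); there is no depth.
- arm.get_calibration(name): a dict with "mtx" (3x3 intrinsics, pixels), "extrinsics" (4x4, takes a point from world to camera coordinates). Camera axes: x right, y up, looking along -z (the intrinsics and any distortion apply to the point x, -y, -z); pixel columns grow to the right and rows downward; lengths in m; the calibration is good to about 2 mm. The wrist camera is an equidistant fisheye: a pixel r from the principal point sees the ray r / f radians off the axis. A picture is of the moment at which its call begins: read the wrist's pose just before it. get_calibration takes no time and is no camera call; for the wrist camera it gives the pose at the moment of the call.
- arm.job_done(): hands the job in; it is judged then, once.
The state is a dict: "clock": time; "joints": joint angles; "qd": joint speeds; "effort": joint torques, N m; "position": TCP position; "eef_rot": TCP orientation; "force": force on the tool from outside, world axes, zero at the start; "moment": the same for the moment, N m; "gripper_width": opening from 0.0 (shut) to 1.0 (fully open); "grip_force": force on a finger pad.
Only numpy, scipy, OpenCV 4.12 (cv2) and the standard library are available. Lean on these libraries where they do the work, as an engineer would, in place of code of your own. Each camera call takes 0.05 s, during which the arm holds its last target. There are 200 camera calls.

## Working session

There is one attempt and no reset: what is moved stays moved. The work goes in short steps, Python scripts to look and compute and a tool call to move; the robot and the scene stay as the last step left them, time stands still between calls to the robot, and variables do not carry over. Pictures are saved under pics/ and viewed, at most 10 in all, crops included, and the job is handed in when it is done.

Besides the shell and the picture viewer there is one more tool, called after "Call:" as name(argument=value, ...), one argument or row to a line, values as JSON. move_arm: Moves the arm, as the interface text tells. Its arguments: {"type":"object","properties":{"motion":{"type":"array"}},"required":["motion"]}

```bash
mkdir -p pics; python3 - <<'E'
from station import arm
import cv2,numpy as np
s=arm.get_state();print(s)
ims=[]
for n in ("scene","side"):
    im=arm.snapshot(n);cv2.imwrite(f"pics/{n}0.png",im[...,::-1])
    c=arm.get_calibration(n);print(n,np.round(c["mtx"],1).tolist(),np.round(c["extrinsics"],3).tolist(),c.keys())
E
```

```text
{'clock': 0.0, 'joints': array([-1.35712180e+00,  2.45827977e-01,  1.55902942e+00, -1.17918678e-05,
        1.33870945e+00, -1.74128616e-01]), 'qd': array([ 1.20164161e-03,  9.97317244e-04, -7.43921491e-04,  1.77192625e-04,
       -8.14888328e-05,  1.20361697e-03]), 'effort': array([-4.09669665e-04, -4.29499733e+01, -3.26130724e+01, -2.10009784e-04,
        5.29109384e-03,  1.41640658e-05]), 'position': array([ 0.24566444, -0.60117502,  0.23016316]), 'eef_rot': array([ 9.81259176e-01,  1.92690051e-01, -2.52518985e-05, -9.86788182e-04]), 'force': array([ 0.96835613,  0.10896826, -0.42869903]), 'moment': array([ 0.01232161,  0.019236  , -0.04294883]), 'grip_force': 0.0, 'gripper_width': 0.9974326009641366}
scene [[380.7, 0.0, 256.0], [0.0, 380.7, 195.0], [0.0, 0.0, 1.0]] [[-0.571, 0.821, 0.014, 0.237], [-0.689, -0.489, 0.535, 0.295], [0.446, 0.296, 0.845, -1.498], [0.0, 0.0, 0.0, 1.0]] dict_keys(['mtx', 'extrinsics'])
side [[379.9, 0.0, 256.8], [0.0, 379.9, 192.2], [0.0, 0.0, 1.0]] [[0.887, -0.462, -0.002, -0.419], [0.327, 0.626, 0.708, -0.18], [-0.326, -0.629, 0.706, -1.434], [0.0, 0.0, 0.0, 1.0]] dict_keys(['mtx', 'extrinsics'])
```

View pics/scene0.png

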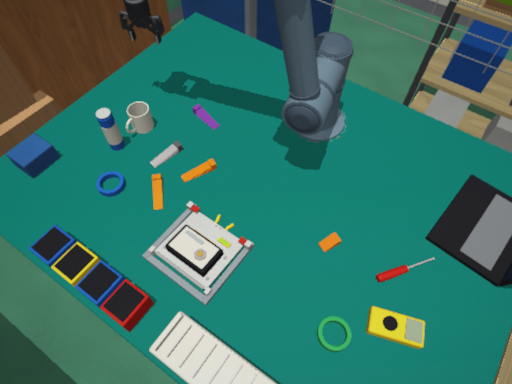

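View pics/side0.png

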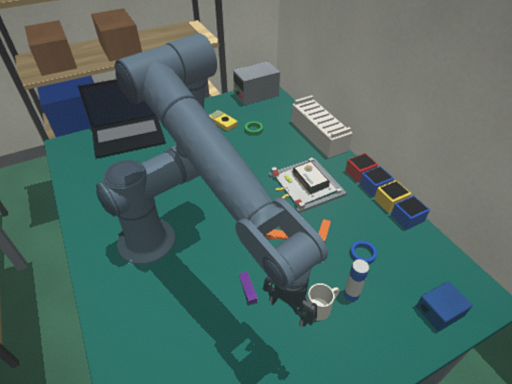

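```bash
cat > h.py <<'E'
import numpy as np,cv2
from station import arm
def ray(cal,uv):
    K,E=cal["mtx"],cal["extrinsics"]
    d=np.array([(uv[0]-K[0,2])/K[0,0],-(uv[1]-K[1,2])/K[1,1],-1.])
    R,t=E[:3,:3],E[:3,3]
    return -R.T@t,R.T@d
def fray(cal,uv):
    K,E=cal["mtx"],cal["extrinsics"]
    p=np.array([(uv[0]-K[0,2])/K[0,0],(uv[1]-K[1,2])/K[1,1]]);th=np.hypot(*p)
    q=p/max(th,1e-9)*np.sin(th);d=np.array([q[0],-q[1],-np.cos(th)])
    R,t=E[:3,:3],E[:3,3]
    return -R.T@t,R.T@d
def plane(r,z): o,d=r; return o+d*(z-o[2])/d[2]
E
python3 - <<'E'
from h import *
im=cv2.imread("pics/scene0.png")
c1=cv2.resize(im[95:215,95:225],None,fx=4,fy=4,interpolation=cv2.INTER_CUBIC)
c2=cv2.resize(im[195:265,180:265],None,fx=4,fy=4,interpolation=cv2.INTER_CUBIC)
o=np.zeros((600,800,3),np.uint8);h,w=c1.shape[:2];o[:h,:400]=c1[:,:400]
c2=cv2.resize(c2,(390,321));o[:321,405:795]=c2
cv2.imwrite("pics/crop1.png",o)
cal=arm.get_calibration("scene")
for n,uv,z in [("steel a",(152,163),0),("steel b",(181,144),.03),("redL",(195,209),.04),("redR",(245,241),.04),("gL",(219,216),.011),("gR",(233,225),.011),("or1",(199,170),.01),("or2",(157,192),.01),("purple",(205,117),.01),("mug",(140,118),.05),("spray",(113,135),.08)]:
    print(n,plane(ray(cal,uv),z).round(3))
E
```

```text
steel a [ 0.529 -0.379  0.   ]
steel b [ 0.417 -0.332  0.03 ]
redL [ 0.603 -0.11   0.04 ]
redR [0.602 0.088 0.04 ]
gL [ 0.567 -0.043  0.011]
gR [0.567 0.014 0.011]
or1 [ 0.46  -0.215  0.01 ]
or2 [ 0.614 -0.273  0.01 ]
purple [ 0.248 -0.359  0.01 ]
mug [ 0.421 -0.525  0.05 ]
spray [ 0.552 -0.519  0.08 ]
```

View pics/crop1.png

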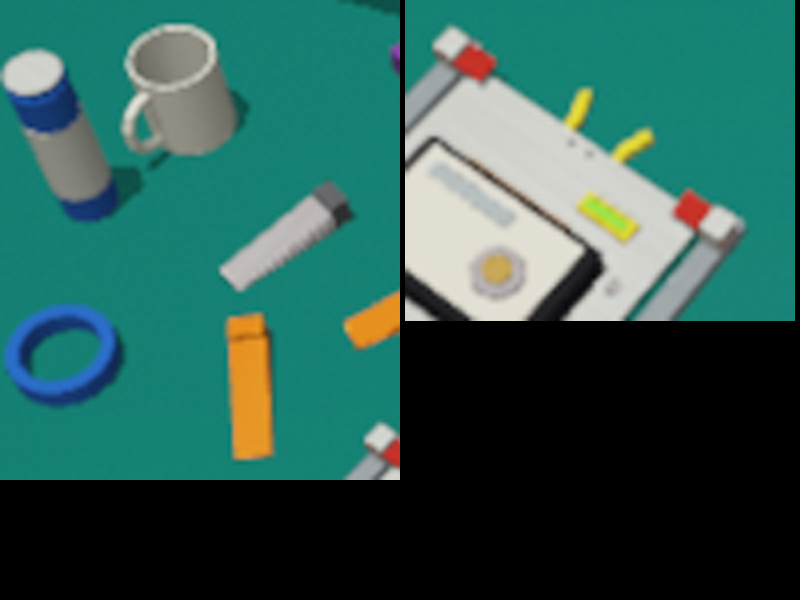

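The steel wedge is the grey one with the dark tail at scene (167,154). The tip is at (152,163) and the tail at (181,144). The orange ones at (199,170) and (157,192) and the purple one at (205,117) are look-alikes, and the stopper is at (330,241). The crop confirms grey with a dark tail. The jig's red stops are at (195,209) and (245,241), and the yellow guides are around (217,219) and (229,226).

I'll hover over the wedge.

Call:
move_arm(
  motion=[
    {"xyz":[0.139,-0.084,0],"twist":0,"grip":0},
    {"xyz":[0.139,-0.084,0],"twist":0,"grip":0},
    {"xyz":[0.139,-0.084,0],"twist":0,"grip":0},
    {"xyz":[0.139,-0.084,0],"twist":0,"grip":0},
    {"xyz":[0.139,-0.084,0],"twist":0,"grip":0},
  ],
)

```text
clock: 0.6
position: [0.3432, -0.47, 0.2307]
eef_rot: [0.981, 0.193, -0.0, -0.0]
force: [0.9, 0.3, 0.3]
gripper_width: 1.0
grip_force: 0.0
```

Call:
move_arm(
  motion=[
    {"xyz":[0.139,-0.084,0],"twist":0,"grip":0},
    {"xyz":[0.139,-0.084,0],"twist":0,"grip":0},
    {"xyz":[0.139,-0.084,0],"twist":0,"grip":0},
    {"xyz":[0.139,-0.084,0],"twist":0,"grip":0},
    {"xyz":[0.139,-0.084,0],"twist":0,"grip":0},
  ],
)

```text
clock: 1.1
position: [0.4401, -0.3397, 0.2309]
eef_rot: [0.981, 0.193, -0.0, -0.0]
force: [-0.2, 0.0, -0.4]
gripper_width: 1.0
grip_force: 0.0
```

Call:
move_arm(
  motion=[
    {"xyz":[0,0,0],"twist":0.18,"grip":0},
    {"xyz":[0,0,0],"twist":0.18,"grip":0},
    {"xyz":[0,0,0],"twist":0.18,"grip":0},
    {"xyz":[0,0,0],"twist":0.18,"grip":0},
    {"xyz":[0,0,0],"twist":0.18,"grip":0},
  ],
)

```text
clock: 1.6
position: [0.4394, -0.3408, 0.2308]
eef_rot: [0.987, -0.162, -0.0, -0.0]
force: [-0.1, -0.3, 0.0]
gripper_width: 0.998
grip_force: 0.0
```

Call:
move_arm(
  motion=[
    {"xyz":[0,0,0],"twist":0.1,"grip":0},
    {"xyz":[0,0,0],"twist":0,"grip":0},
    {"xyz":[0,0,0],"twist":0,"grip":0},
  ],
)

```text
clock: 1.9
position: [0.4395, -0.3409, 0.231]
eef_rot: [0.98, -0.197, -0.0, -0.0]
force: [0.6, 0.1, -0.1]
gripper_width: 0.998
grip_force: 0.0
```

```bash
python3 - <<'E'
from h import *
c=arm.get_calibration("wrist");np.savez("pics/w1.npz",**c)
im=arm.snapshot("wrist");cv2.imwrite("pics/w1.png",im[...,::-1])
s=arm.get_state();print(s["clock"],s["position"],s["eef_rot"],s["joints"].round(2));print(c["mtx"].round(1),c["extrinsics"].round(3))
E
```

```text
1.95 [ 0.43950157 -0.34099637  0.23103561] [ 9.80441211e-01 -1.96812028e-01 -2.01542637e-04 -1.27314186e-04] [-0.86  0.03  1.8  -0.    1.32  1.1 ]
[[297.3   0.  253.3]
 [  0.  297.3 199.8]
 [  0.    0.    1. ]] [[-0.387 -0.922 -0.001 -0.143]
 [ 0.876 -0.367 -0.312 -0.469]
 [ 0.287 -0.121  0.95  -0.547]
 [ 0.     0.     0.     1.   ]]
```

View pics/w1.png

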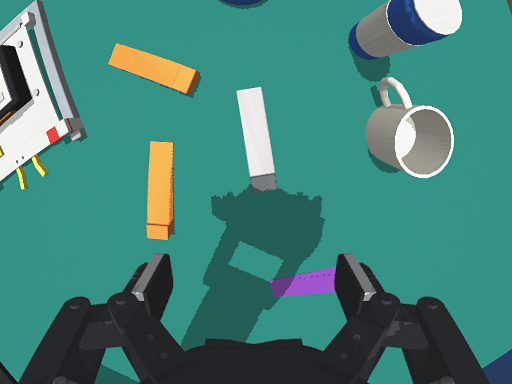

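The wrist view shows the steel wedge with its tip edge at (237,90)-(262,87) and its dark tail at (250..277,176..190). One orange look-alike is to its left.

```bash
python3 - <<'E'
from h import *
c=dict(np.load("pics/w1.npz"));im=cv2.imread("pics/w1.png")
hsv=cv2.cvtColor(im,cv2.COLOR_BGR2HSV)
m=((hsv[...,1]<70)&(hsv[...,2]>60)).astype(np.uint8);m[:80]=0;m[200:]=0;m[:,:225]=0;m[:,295:]=0
cs,_=cv2.findContours(m,0,2);k=max(cs,key=cv2.contourArea)
ap=cv2.approxPolyDP(k,2.5,True)[:,0];print(ap.tolist(),cv2.boundingRect(k))
print("cam",fray(c,(0,0))[0].round(3))
for p in ap: print(p,[plane(fray(c,p),z)[:2].round(4).tolist() for z in (0,.003,.024,.03)])
cv2.imwrite("pics/c2.png",cv2.resize(im[75:205,210:300],None,fx=4.5,fy=4.5,interpolation=cv2.INTER_CUBIC))
E
```

```text
[[260, 87], [236, 91], [253, 192], [276, 189]] (236, 87, 41, 106)
cam [ 0.512 -0.37   0.374]
[260  87] [[0.531, -0.3869], [0.5308, -0.3868], [0.5298, -0.3859], [0.5295, -0.3856]]
[236  91] [[0.5379, -0.3578], [0.5377, -0.3579], [0.5363, -0.3586], [0.5358, -0.3588]]
[253 192] [[0.4096, -0.3267], [0.4105, -0.327], [0.4162, -0.3295], [0.4179, -0.3302]]
[276 189] [[0.4018, -0.356], [0.4027, -0.3562], [0.4089, -0.357], [0.4107, -0.3572]]
```

View pics/c2.png

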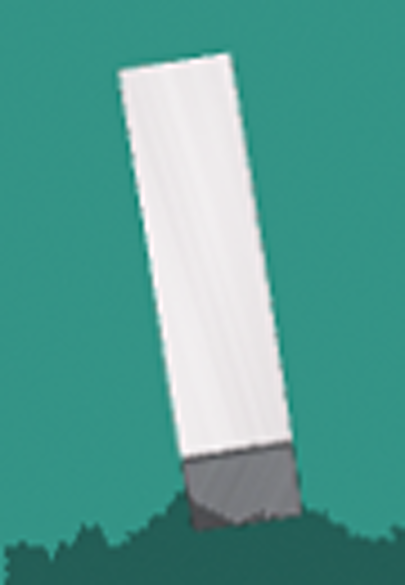

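Call:
move_arm(
  motion=[
    {"xyz":[0.01,0.041,0.15],"twist":0,"grip":0},
    {"xyz":[0,0,0.2],"twist":-0.103,"grip":0},
    {"xyz":[0,0,0.2],"twist":-0.103,"grip":0},
    {"xyz":[0,0,0.2],"twist":0,"grip":0},
    {"xyz":[0,0,0],"twist":0,"grip":0},
  ],
)

```text
clock: 2.45
position: [0.435, -0.3457, 0.0753]
eef_rot: [0.993, -0.117, -0.005, -0.004]
force: [-0.7, 0.5, 0.6]
gripper_width: 1.0
grip_force: 0.0
```

Call:
move_arm(
  motion=[
    {"xyz":[0,0,0.15],"twist":0,"grip":0},
    {"xyz":[0,0,0.13],"twist":0,"grip":0},
    {"xyz":[0,0,0.08],"twist":0,"grip":0},
    {"xyz":[0,0,0],"twist":0,"grip":0},
    {"xyz":[0,0,0],"twist":0,"grip":0},
  ],
)

```text
clock: 2.95
position: [0.4391, -0.3503, 0.0108]
eef_rot: [0.993, -0.118, 0.001, 0.001]
force: [0.8, -0.7, 0.6]
gripper_width: 0.999
grip_force: 0.0
```

Call:
move_arm(
  motion=[
    {"xyz":[0,0,0.03],"twist":0,"grip":0},
    {"xyz":[0,0,0],"twist":0,"grip":1},
    {"xyz":[0,0,0],"twist":0,"grip":1},
    {"xyz":[0,0,0],"twist":0,"grip":1},
    {"xyz":[0,0,0],"twist":0,"grip":1},
  ],
)

```text
clock: 3.45
position: [0.4385, -0.3498, 0.0039]
eef_rot: [0.993, -0.118, 0.0, 0.0]
force: [-7.2, 8.1, 19.9]
gripper_width: 0.337
grip_force: 59.8
```

Call:
move_arm(
  motion=[
    {"xyz":[0,0,0],"twist":0,"grip":1},
    {"xyz":[0,0,0],"twist":0,"grip":1},
    {"xyz":[0,0,0],"twist":0,"grip":1},
    {"xyz":[0,0,0],"twist":0,"grip":1},
    {"xyz":[0,0,0],"twist":0,"grip":1},
  ],
)

```text
clock: 3.95
position: [0.4387, -0.35, 0.0039]
eef_rot: [0.993, -0.118, 0.0, 0.0]
force: [-1.2, -0.8, 5.3]
gripper_width: 0.334
grip_force: 60.2
```

Call:
move_arm(
  motion=[
    {"xyz":[0,0,-0.1],"twist":0,"grip":1},
    {"xyz":[0,0,-0.2],"twist":0,"grip":1},
    {"xyz":[0,0,-0.2],"twist":0,"grip":1},
    {"xyz":[0,0,-0.15],"twist":-0.15,"grip":1},
    {"xyz":[0,0,0],"twist":-0.15,"grip":1},
  ],
)

```text
clock: 4.45
position: [0.4401, -0.3513, 0.1377]
eef_rot: [1.0, 0.002, 0.003, 0.003]
force: [-0.0, -0.7, -2.6]
gripper_width: 0.338
grip_force: 59.9
```

Call:
move_arm(
  motion=[
    {"xyz":[0,-0.15,0],"twist":0,"grip":1},
    {"xyz":[0,-0.22,0],"twist":0,"grip":1},
    {"xyz":[0,-0.22,0],"twist":0,"grip":1},
    {"xyz":[0,-0.22,0],"twist":0,"grip":1},
    {"xyz":[0,-0.22,0],"twist":0,"grip":1},
  ],
)

```text
clock: 4.95
position: [0.437, -0.1412, 0.132]
eef_rot: [1.0, -0.0, -0.001, -0.001]
force: [-0.2, 0.7, -2.7]
gripper_width: 0.333
grip_force: 60.0
```

Call:
move_arm(
  motion=[
    {"xyz":[0,-0.22,0],"twist":0,"grip":1},
    {"xyz":[0,-0.22,0],"twist":0,"grip":1},
    {"xyz":[0,-0.22,0],"twist":0,"grip":1},
    {"xyz":[0,0,0],"twist":0,"grip":1},
    {"xyz":[0,0,0],"twist":0,"grip":1},
  ],
)

```text
clock: 5.45
position: [0.4374, -0.0103, 0.1322]
eef_rot: [1.0, 0.001, -0.001, -0.0]
force: [0.6, -0.1, -3.5]
gripper_width: 0.336
grip_force: 60.3
```

```bash
python3 - <<'E'
from h import *
c=arm.get_calibration("wrist");np.savez("pics/w2.npz",**c)
im=arm.snapshot("wrist");cv2.imwrite("pics/w2.png",im[...,::-1])
s=arm.get_state();print(s["clock"],s["position"],s["eef_rot"],s["gripper_width"])
cv2.imwrite("pics/w2v.png",cv2.resize(im[...,::-1],(800,600),interpolation=cv2.INTER_CUBIC))
E
```

```text
5.5 [ 0.43775349 -0.01127865  0.13253221] [ 9.99999704e-01  2.50600467e-04 -7.25304098e-04 -5.69080383e-05] 0.33732064850654025
```

View pics/w2v.png

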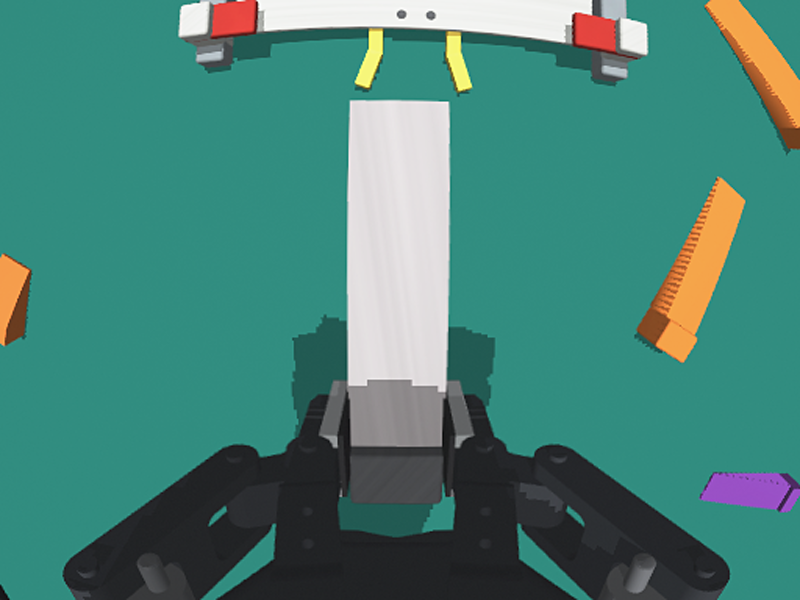

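The wedge is held straight, with its tip at view (400,101). The yellow guides are at (368,60) and (458,62), and the red stops are at (235,18) and (595,32). Next I'll measure the jig.

```bash
python3 - <<'E'
from h import *
c=dict(np.load("pics/w2.npz"));im=cv2.imread("pics/w2.png")
hsv=cv2.cvtColor(im,cv2.COLOR_BGR2HSV);H,S,V=hsv[...,0],hsv[...,1],hsv[...,2]
def comps(m,z,n):
    m=m.copy();m[70:]=0
    for k in cv2.findContours(m.astype(np.uint8),0,1)[0]:
        if cv2.contourArea(k)<25: continue
        ap=cv2.approxPolyDP(k,1.2,True)[:,0]
        print(n,[(p.tolist(),plane(fray(c,p),z)[:2].round(4).tolist()) for p in ap])
comps((H>22)&(H<35)&(S>110)&(V>120),.011,"yel")
comps(((H<6)|(H>174))&(S>130)&(V>80),.043,"red")
for p in [(348/1.5625,101/1.5625),(448.5/1.5625,101.5/1.5625)]:
    print("tip",[plane(fray(c,p),z).round(4).tolist() for z in (.12,.125,.13,.135)])
# tray bottom white edge columns
for u in (180,200,232,250,275,300,330,350):
    col=np.where((S[:45,u]<60)&(V[:45,u]>150))[0]
    if len(col):print(u,col.max(),plane(fray(c,(u,col.max()+.5)),.014)[:2].round(4), plane(fray(c,(u,col.max()+.5)),.019)[:2].round(4))
E
```

```text
yel [([286, 20], [0.5952, -0.0371]), ([285, 36], [0.5799, -0.0362]), ([294, 58], [0.5599, -0.044]), ([300, 56], [0.562, -0.0493]), ([301, 54], [0.5638, -0.0502]), ([294, 34], [0.5822, -0.0441]), ([294, 21], [0.5946, -0.0442])]
yel [([244, 18], [0.5965, -0.0005]), ([236, 18], [0.5967, 0.0065]), ([236, 31], [0.5842, 0.0064]), ([227, 53], [0.5639, 0.0142]), ([236, 55], [0.5619, 0.0064]), ([244, 34], [0.5813, -0.0005])]
red [([367, 9], [0.6026, -0.1003]), ([367, 29], [0.5846, -0.0997]), ([392, 32], [0.5855, -0.1224]), ([393, 34], [0.5839, -0.1233]), ([399, 35], [0.584, -0.1291]), ([396, 35], [0.5835, -0.1262]), ([393, 32], [0.5857, -0.1234]), ([393, 13], [0.6032, -0.1241]), ([371, 8], [0.6041, -0.1039])]
red [([163, 0], [0.6076, 0.0632]), ([137, 3], [0.6083, 0.0857]), ([135, 24], [0.5894, 0.0867]), ([140, 22], [0.5905, 0.0823]), ([146, 23], [0.5889, 0.077]), ([148, 21], [0.5904, 0.0754]), ([163, 21], [0.5887, 0.0626])]
tip [[0.5383, 0.0069, 0.12], [0.5376, 0.0064, 0.125], [0.5369, 0.0059, 0.13], [0.5362, 0.0054, 0.135]]
tip [[0.5382, -0.0259, 0.12], [0.5375, -0.0253, 0.125], [0.5368, -0.0248, 0.13], [0.5361, -0.0242, 0.135]]
180 18 [0.5984 0.0558] [0.5968 0.0546]
200 17 [0.5978 0.0378] [0.5962 0.0369]
232 16 [0.5973 0.0098] [0.5957 0.0094]
250 17 [ 0.5961 -0.0057] [ 0.5946 -0.0058]
275 17 [ 0.5964 -0.0273] [ 0.5949 -0.0269]
300 19 [ 0.5955 -0.0491] [ 0.594  -0.0483]
330 22 [ 0.5949 -0.076 ] [ 0.5934 -0.0747]
350 25 [ 0.5942 -0.0946] [ 0.5927 -0.093 ]
```

Call:
move_arm(
  motion=[
    {"xyz":[0.105,0.03,0],"twist":0.033,"grip":1},
    {"xyz":[0,0,0.2],"twist":0,"grip":1},
    {"xyz":[0,0,0.2],"twist":0,"grip":1},
    {"xyz":[0,0,0.15],"twist":0,"grip":1},
    {"xyz":[0,0,0.05],"twist":0,"grip":1},
  ],
)

```text
clock: 6.0
position: [0.4565, -0.018, 0.0099]
eef_rot: [1.0, -0.014, -0.004, -0.001]
force: [0.3, 0.5, -3.5]
gripper_width: 0.338
grip_force: 60.2
```

Call:
move_arm(
  motion=[
    {"xyz":[0,0,0.02],"twist":0,"grip":1},
    {"xyz":[0,0,0],"twist":0,"grip":1},
    {"xyz":[0,0,0],"twist":0,"grip":1},
  ],
)

```text
clock: 6.3
position: [0.4609, -0.0181, 0.0109]
eef_rot: [1.0, -0.013, 0.002, 0.0]
force: [0.0, -1.0, -1.7]
gripper_width: 0.335
grip_force: 60.2
```

```bash
python3 - <<'E'
from h import *
c=arm.get_calibration("wrist");np.savez("pics/w3.npz",**c)
im=arm.snapshot("wrist");cv2.imwrite("pics/w3.png",im[...,::-1])
s=arm.get_state();print(s["clock"],s["position"],s["eef_rot"],s["gripper_width"],s["force"])
cv2.imwrite("pics/w3v.png",cv2.resize(im[...,::-1],(800,600),interpolation=cv2.INTER_CUBIC))
E
```

```text
6.35 [ 0.46088718 -0.01800578  0.01092717] [ 9.99911951e-01 -1.31571239e-02  1.66303811e-03  4.64008270e-04] 0.33583180683987984 [ 1.09751639  0.2938666  -3.17869782]
```

View pics/w3v.png

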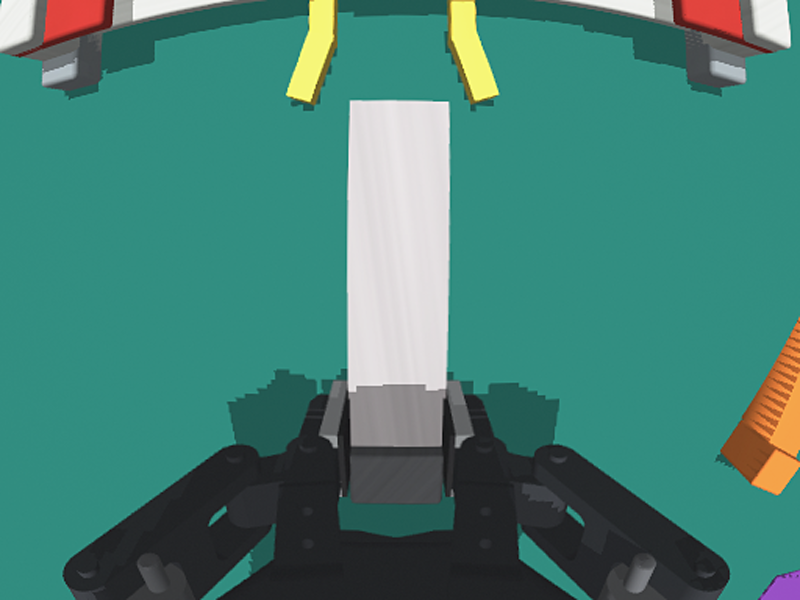

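The wedge tip is centred at view x=399. The guide gap is centred at x=393 (336 to 450), so I need about 2 mm to the left, then forward.

Call:
move_arm(
  motion=[
    {"xyz":[0,-0.009,0.025],"twist":0,"grip":1},
    {"xyz":[0.04,0,0],"twist":0,"grip":1},
    {"xyz":[0.04,0,0],"twist":0,"grip":1},
    {"xyz":[0.03,0,0],"twist":0,"grip":1},
    {"xyz":[0,0,0],"twist":0,"grip":1},
  ],
)

```text
clock: 6.85
position: [0.483, -0.0165, 0.0047]
eef_rot: [1.0, -0.013, 0.001, 0.0]
force: [0.4, -0.3, -3.0]
gripper_width: 0.336
grip_force: 60.4
```

Call:
move_arm(
  motion=[
    {"xyz":[0,0,0.006],"twist":0,"grip":1},
    {"xyz":[0,0,0],"twist":0,"grip":1},
  ],
)

```text
clock: 7.05
position: [0.4823, -0.0163, 0.004]
eef_rot: [1.0, -0.013, 0.001, 0.0]
force: [-1.4, 1.1, 3.4]
gripper_width: 0.333
grip_force: 61.1
```

Call:
move_arm(
  motion=[
    {"xyz":[0,0,0],"twist":0,"grip":0},
    {"xyz":[0,0,0],"twist":0,"grip":0},
    {"xyz":[0,0,0],"twist":0,"grip":0},
    {"xyz":[0,0,0],"twist":0,"grip":0},
    {"xyz":[0,0,0],"twist":0,"grip":0},
  ],
)

```text
clock: 7.55
position: [0.4813, -0.0162, 0.003]
eef_rot: [1.0, -0.013, -0.0, -0.0]
force: [0.6, -0.7, -0.6]
gripper_width: 1.0
grip_force: 0.0
```

Call:
move_arm(
  motion=[
    {"xyz":[-0.05,0,-0.02],"twist":0,"grip":0},
    {"xyz":[-0.1,0,0],"twist":0,"grip":0},
    {"xyz":[-0.1,0,0],"twist":0,"grip":0},
    {"xyz":[-0.05,0,0],"twist":0,"grip":0},
    {"xyz":[0,0,0],"twist":0,"grip":1},
  ],
)

```text
clock: 8.05
position: [0.4199, -0.0143, 0.0069]
eef_rot: [1.0, -0.013, -0.0, -0.0]
force: [-0.4, -0.8, 0.5]
gripper_width: 0.855
grip_force: 0.0
```

Call:
move_arm(
  motion=[
    {"xyz":[0,0,0],"twist":0,"grip":1},
    {"xyz":[0,0,0],"twist":0,"grip":1},
    {"xyz":[0,0,0],"twist":0,"grip":1},
    {"xyz":[0,0,0],"twist":0,"grip":1},
    {"xyz":[0,0,0],"twist":0,"grip":1},
  ],
)

```text
clock: 8.55
position: [0.4216, -0.0146, 0.0071]
eef_rot: [1.0, -0.013, -0.0, -0.0]
force: [-0.3, 0.0, -0.3]
gripper_width: 0.004
grip_force: 0.0
```

```bash
python3 - <<'E'
from h import *
c=arm.get_calibration("wrist")
im=arm.snapshot("wrist")
s=arm.get_state();print(s["clock"],s["position"],s["eef_rot"],s["gripper_width"],s["force"])
cv2.imwrite("pics/w4.png",im[...,::-1])
cv2.imwrite("pics/w4v.png",cv2.resize(im[...,::-1],(800,600),interpolation=cv2.INTER_CUBIC))
E
```

```text
8.6 [ 0.42160135 -0.0146386   0.00709129] [ 9.99915579e-01 -1.29936155e-02 -4.56119979e-07  5.56301288e-07] 0.00138792242995662 [ 0.57922975  0.85874967 -0.3725096 ]
```

View pics/w4v.png

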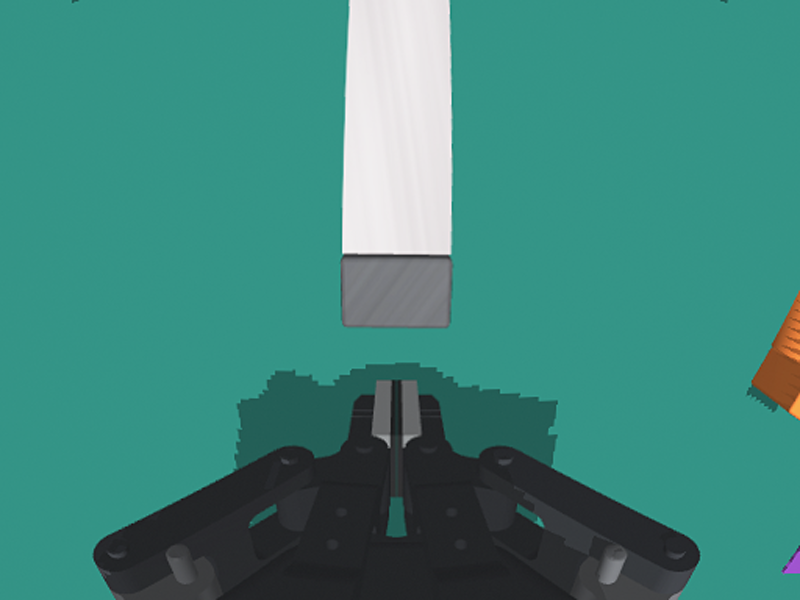

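The closed fingers are centred behind the tail (view x=397 for both), so I'll start pushing.

Call:
move_arm(
  motion=[
    {"xyz":[0.025,0,0],"twist":0,"grip":1},
    {"xyz":[0.025,0,0],"twist":0,"grip":1},
    {"xyz":[0.025,0,0],"twist":0,"grip":1},
    {"xyz":[0.015,0,0],"twist":0,"grip":1},
    {"xyz":[0.015,0,0],"twist":0,"grip":1},
  ],
)

```text
clock: 9.1
position: [0.4428, -0.0152, 0.0071]
eef_rot: [1.0, -0.013, -0.0, -0.0]
force: [0.0, -1.0, -0.3]
gripper_width: 0.004
grip_force: 0.0
```

Call:
move_arm(
  motion=[
    {"xyz":[0.01,0,0],"twist":0,"grip":1},
    {"xyz":[0.01,0,0],"twist":0,"grip":1},
    {"xyz":[0.01,0,0],"twist":0,"grip":1},
    {"xyz":[0.01,0,0],"twist":0,"grip":1},
    {"xyz":[0.01,0,0],"twist":0,"grip":1},
  ],
)

```text
clock: 9.6
position: [0.4522, -0.0153, 0.0069]
eef_rot: [1.0, -0.013, -0.0, -0.0]
force: [-1.0, -0.1, -0.3]
gripper_width: 0.002
grip_force: 0.7
```

Call:
move_arm(
  motion=[
    {"xyz":[0.01,0,0],"twist":0,"grip":1},
    {"xyz":[0.01,0,0],"twist":0,"grip":1},
    {"xyz":[0.01,0,0],"twist":0,"grip":1},
    {"xyz":[0.01,0,0],"twist":0,"grip":1},
    {"xyz":[0.01,0,0],"twist":0,"grip":1},
  ],
)

```text
clock: 10.1
position: [0.4626, -0.0157, 0.0071]
eef_rot: [1.0, -0.013, -0.0, -0.0]
force: [-1.0, -0.3, -0.9]
gripper_width: -0.001
grip_force: 0.6
```

Call:
move_arm(
  motion=[
    {"xyz":[0.01,0,0],"twist":0,"grip":1},
    {"xyz":[0.01,0,0],"twist":0,"grip":1},
    {"xyz":[0.01,0,0],"twist":0,"grip":1},
    {"xyz":[0.01,0,0],"twist":0,"grip":1},
    {"xyz":[0.01,0,0],"twist":0,"grip":1},
  ],
)

```text
clock: 10.6
position: [0.4726, -0.016, 0.0071]
eef_rot: [1.0, -0.013, -0.0, -0.0]
force: [-1.6, -0.2, -0.1]
gripper_width: -0.002
grip_force: 0.6
```

Call:
move_arm(
  motion=[
    {"xyz":[0.01,0,0],"twist":0,"grip":1},
    {"xyz":[0.01,0,0],"twist":0,"grip":1},
    {"xyz":[0.01,0,0],"twist":0,"grip":1},
    {"xyz":[0.01,0,0],"twist":0,"grip":1},
    {"xyz":[0.01,0,0],"twist":0,"grip":1},
  ],
)

```text
clock: 11.1
position: [0.4815, -0.0161, 0.007]
eef_rot: [1.0, -0.013, -0.002, -0.0]
force: [-9.3, -0.1, 8.8]
gripper_width: 0.001
grip_force: 5.1
```

Call:
move_arm(
  motion=[
    {"xyz":[0.01,0,0],"twist":0,"grip":1},
    {"xyz":[0.01,0,0],"twist":0,"grip":1},
    {"xyz":[0.01,0,0],"twist":0,"grip":1},
    {"xyz":[0.01,0,0],"twist":0,"grip":1},
    {"xyz":[0.01,0,0],"twist":0,"grip":1},
  ],
)

```text
clock: 11.6
position: [0.4887, -0.0158, 0.0065]
eef_rot: [1.0, -0.013, -0.005, -0.001]
force: [-15.7, 0.5, 12.5]
gripper_width: -0.001
grip_force: 7.9
```

Call:
move_arm(
  motion=[
    {"xyz":[0.01,0,0],"twist":0,"grip":1},
    {"xyz":[0.01,0,0],"twist":0,"grip":1},
    {"xyz":[0.01,0,0],"twist":0,"grip":1},
    {"xyz":[0.01,0,0],"twist":0,"grip":1},
    {"xyz":[0.01,0,0],"twist":0,"grip":1},
  ],
)

```text
clock: 12.1
position: [0.4989, -0.0161, 0.0065]
eef_rot: [1.0, -0.013, -0.005, -0.001]
force: [-14.9, 1.2, 12.1]
gripper_width: -0.001
grip_force: 7.5
```

Call:
move_arm(
  motion=[
    {"xyz":[0.01,0,0],"twist":0,"grip":1},
    {"xyz":[0.01,0,0],"twist":0,"grip":1},
    {"xyz":[0.01,0,0],"twist":0,"grip":1},
    {"xyz":[0.01,0,0],"twist":0,"grip":1},
    {"xyz":[0.01,0,0],"twist":0,"grip":1},
  ],
)

```text
clock: 12.6
position: [0.509, -0.0164, 0.0065]
eef_rot: [1.0, -0.013, -0.005, -0.001]
force: [-14.5, 0.6, 10.9]
gripper_width: 0.003
grip_force: 7.2
```

Call:
move_arm(
  motion=[
    {"xyz":[0.005,0,0],"twist":0,"grip":1},
    {"xyz":[0.005,0,0],"twist":0,"grip":1},
    {"xyz":[0.005,0,0],"twist":0,"grip":1},
    {"xyz":[0.005,0,0],"twist":0,"grip":1},
    {"xyz":[0.005,0,0],"twist":0,"grip":1},
  ],
)

```text
clock: 13.1
position: [0.5141, -0.0165, 0.0065]
eef_rot: [1.0, -0.013, -0.004, -0.001]
force: [-12.8, -0.1, 10.4]
gripper_width: 0.002
grip_force: 6.8
```

```bash
python3 - <<'E'
from h import *
im=arm.snapshot("wrist");sc=arm.snapshot("scene");sd=arm.snapshot("side")
s=arm.get_state();print(s["clock"],s["position"],s["force"])
cv2.imwrite("pics/w5.png",im[...,::-1]);cv2.imwrite("pics/sc5.png",sc[...,::-1])
o=np.zeros((384,800,3),np.uint8);o[:,:460]=im[:,26:486,::-1]
o[:,465:800]=cv2.resize(sd[150:215,265:322,::-1],(335,384),interpolation=cv2.INTER_CUBIC)
cv2.imwrite("pics/v5.png",o)
E
```

```text
13.25 [ 0.51450065 -0.01660095  0.00649758] [-11.57659116   0.56833845   7.55958277]
```

View pics/v5.png

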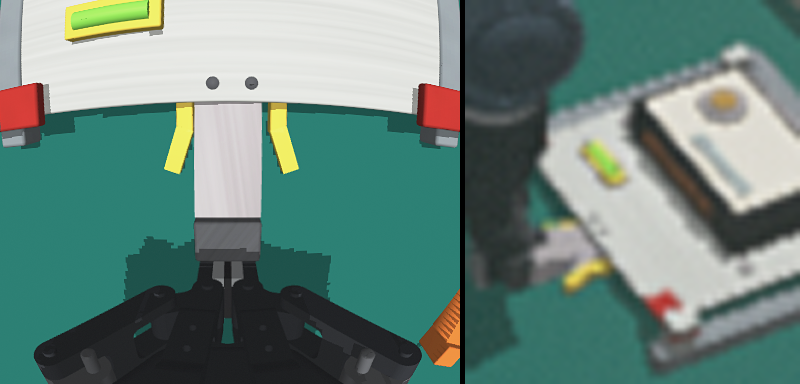

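The wedge is running straight between the guides, and the screws at (212,83) and (251,83) sit over it. The steady push is about 13–14 N, so I'll continue in smaller steps.

Call:
move_arm(
  motion=[
    {"xyz":[0.005,0,0],"twist":0,"grip":1},
    {"xyz":[0.005,0,0],"twist":0,"grip":1},
    {"xyz":[0.005,0,0],"twist":0,"grip":1},
    {"xyz":[0.005,0,0],"twist":0,"grip":1},
    {"xyz":[0.005,0,0],"twist":0,"grip":1},
  ],
)

```text
clock: 13.75
position: [0.5192, -0.0166, 0.0065]
eef_rot: [1.0, -0.013, -0.004, -0.001]
force: [-12.8, 0.4, 8.9]
gripper_width: -0.001
grip_force: 6.7
```

Call:
move_arm(
  motion=[
    {"xyz":[0.005,0,0],"twist":0,"grip":1},
    {"xyz":[0.005,0,0],"twist":0,"grip":1},
    {"xyz":[0.005,0,0],"twist":0,"grip":1},
  ],
)

```text
clock: 14.05
position: [0.5222, -0.0168, 0.0065]
eef_rot: [1.0, -0.013, -0.004, -0.001]
force: [-14.0, -0.3, 9.2]
gripper_width: 0.003
grip_force: 6.6
```

Call:
move_arm(
  motion=[
    {"xyz":[0.004,0,0],"twist":0,"grip":1},
    {"xyz":[0.004,0,0],"twist":0,"grip":1},
  ],
)

```text
clock: 14.25
position: [0.5238, -0.0168, 0.0065]
eef_rot: [1.0, -0.013, -0.004, -0.001]
force: [-13.9, 0.5, 9.7]
gripper_width: -0.002
grip_force: 6.5
```

Call:
move_arm(
  motion=[
    {"xyz":[0.004,0,0],"twist":0,"grip":1},
    {"xyz":[0.004,0,0],"twist":0,"grip":1},
  ],
)

```text
clock: 14.45
position: [0.5254, -0.0168, 0.0065]
eef_rot: [1.0, -0.013, -0.004, -0.001]
force: [-12.9, 0.2, 8.9]
gripper_width: 0.005
grip_force: 6.5
```

Call:
move_arm(
  motion=[
    {"xyz":[0.003,0,0],"twist":0,"grip":1},
    {"xyz":[0.003,0,0],"twist":0,"grip":1},
  ],
)

```text
clock: 14.65
position: [0.5266, -0.0169, 0.0064]
eef_rot: [1.0, -0.013, -0.004, -0.001]
force: [-12.5, 1.5, 8.5]
gripper_width: -0.002
grip_force: 6.4
```

Call:
move_arm(
  motion=[
    {"xyz":[0.004,0,0],"twist":0,"grip":1},
    {"xyz":[0.004,0,0],"twist":0,"grip":1},
  ],
)

```text
clock: 14.85
position: [0.5283, -0.0169, 0.0065]
eef_rot: [1.0, -0.013, -0.004, -0.001]
force: [-12.0, 0.7, 9.7]
gripper_width: -0.002
grip_force: 6.4
```

Call:
move_arm(
  motion=[
    {"xyz":[0.003,0,0],"twist":0,"grip":1},
    {"xyz":[0.003,0,0],"twist":0,"grip":1},
  ],
)

```text
clock: 15.05
position: [0.5295, -0.017, 0.0065]
eef_rot: [1.0, -0.013, -0.004, -0.001]
force: [-11.5, 1.5, 8.2]
gripper_width: -0.002
grip_force: 6.4
```

Call:
move_arm(
  motion=[
    {"xyz":[0.003,0,0],"twist":0,"grip":1},
    {"xyz":[0.003,0,0],"twist":0,"grip":1},
  ],
)

```text
clock: 15.25
position: [0.5307, -0.017, 0.0065]
eef_rot: [1.0, -0.013, -0.004, -0.001]
force: [-11.9, 0.5, 9.1]
gripper_width: 0.0
grip_force: 6.3
```

Call:
move_arm(
  motion=[
    {"xyz":[0.003,0,0],"twist":0,"grip":1},
    {"xyz":[0.003,0,0],"twist":0,"grip":1},
  ],
)

```text
clock: 15.45
position: [0.5315, -0.017, 0.0065]
eef_rot: [1.0, -0.013, -0.005, -0.001]
force: [-16.8, 0.7, 12.7]
gripper_width: 0.001
grip_force: 8.0
```

Call:
move_arm(
  motion=[
    {"xyz":[0.003,0,0],"twist":0,"grip":1},
    {"xyz":[0.003,0,0],"twist":0,"grip":1},
  ],
)

```text
clock: 15.65
position: [0.5316, -0.017, 0.0065]
eef_rot: [1.0, -0.012, -0.006, -0.001]
force: [-20.5, -0.9, 16.8]
gripper_width: -0.0
grip_force: 10.3
```

Call:
move_arm(
  motion=[
    {"xyz":[0.003,0,0],"twist":0,"grip":1},
    {"xyz":[0.003,0,0],"twist":0,"grip":1},
  ],
)

```text
clock: 15.85
position: [0.5318, -0.017, 0.0065]
eef_rot: [1.0, -0.012, -0.008, -0.001]
force: [-24.6, 0.7, 21.4]
gripper_width: -0.004
grip_force: 12.5
```

The tray is seated: the push rose from about 12 N to 24 N within half a millimetre of travel. I'm stopping and backing off.

Call:
move_arm(
  motion=[
    {"xyz":[-0.01,0,0],"twist":0,"grip":1},
    {"xyz":[-0.01,0,0],"twist":0,"grip":1},
    {"xyz":[-0.02,0,0],"twist":0,"grip":1},
    {"xyz":[-0.03,0,0],"twist":0,"grip":1},
    {"xyz":[-0.05,0,0],"twist":0,"grip":1},
  ],
)

```text
clock: 16.35
position: [0.5139, -0.0173, 0.0076]
eef_rot: [1.0, -0.013, 0.001, 0.0]
force: [-0.2, -0.1, 0.3]
gripper_width: 0.003
grip_force: 0.0
```

Call:
move_arm(
  motion=[
    {"xyz":[-0.08,0,0],"twist":0,"grip":1},
    {"xyz":[-0.1,0,-0.02],"twist":0,"grip":1},
    {"xyz":[0,0,-0.15],"twist":0,"grip":1},
    {"xyz":[0,0,0],"twist":0,"grip":1},
    {"xyz":[0,0,0],"twist":0,"grip":1},
  ],
)

```text
clock: 16.85
position: [0.4779, -0.0163, 0.0417]
eef_rot: [1.0, -0.013, 0.001, 0.0]
force: [-0.9, -0.1, -0.6]
gripper_width: -0.002
grip_force: 0.0
```

```bash
python3 - <<'E'
from h import *
c=arm.get_calibration("wrist");np.savez("pics/w6.npz",**c)
im=arm.snapshot("wrist");sd=arm.snapshot("side");sc=arm.snapshot("scene")
s=arm.get_state();print(s["clock"],s["position"],s["force"])
cv2.imwrite("pics/w6.png",im[...,::-1])
o=np.zeros((600,800,3),np.uint8);o[:384,:400]=im[:,56:456,::-1]
o[:384,405:800]=cv2.resize(sd[150:215,265:332,::-1],(395,384),interpolation=cv2.INTER_CUBIC)
o[390:600,:395]=cv2.resize(sc[200:260,145:258,::-1],(395,210),interpolation=cv2.INTER_CUBIC)
o[390:600,405:]=cv2.resize(im[0:105,150:348,::-1],(395,210),interpolation=cv2.INTER_CUBIC)
cv2.imwrite("pics/v6.png",o)
E
```

```text
17.0 [ 0.47679303 -0.01596919  0.04027064] [0.53773212 0.6080702  0.10309879]
```

View pics/v6.png

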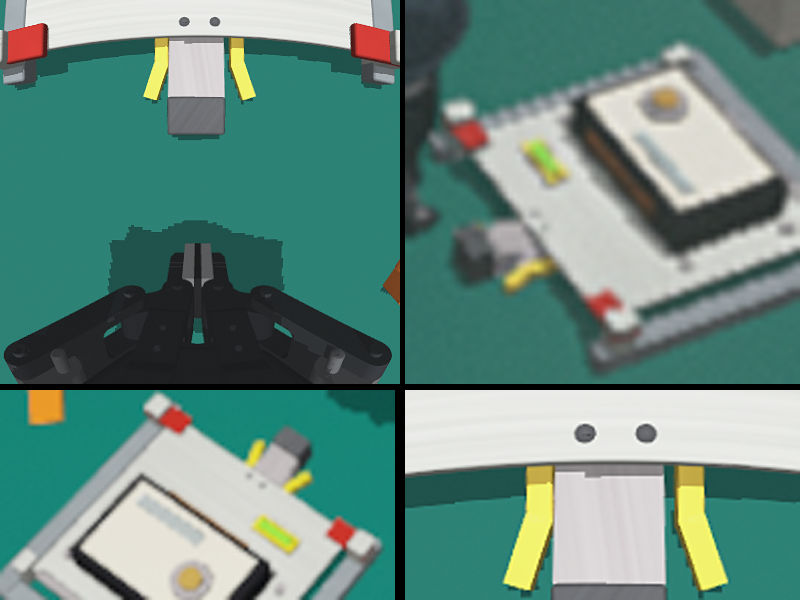

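The tray is up against both red stops. The wedge sits flat and straight between the guides, with its tail at (195,115) in the top-left panel. The gripper is clear, so I'm handing in.

```bash
python3 -c "
from station import arm
print(arm.job_done())"
```

```text
the job is handed in; nothing more can be done
None
```

The steel wedge is in place between the guides holding the tray up against its red stops, the gripper is clear and the job is handed in at about 17 s; the last push peaked at about 24 N, roughly 12 N above the steady push and so right at the stated jam limit, and I did not ease the wedge back afterwards.

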